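# Pin the column carriage and flip the sprung ring

### The job

Lock the column carriage to its bench stop: push the loose linch pin through the clevis hole from the robot's side until its collar sits against the clevis and it clicks home, then flip the sprung wire ring down over the far end of the pin so that it snaps under the end and stays there. The clevis stands a little off to one side, so find the hole by feel; push gently, without ramming pin or ring, and leave the jar, flask and pen where they are.

Things in the scene. Friction and masses are not known exactly. Their poses are not given: they have to be found in the camera images.
- stop: Fixed bench stop: dark steel base slab 80 mm wide (y), 10 high, x = -30 to 122 mm. Origin on the table below the clevis; x level: the way the pin is pushed; z up. On it an aluminium carriage, with an LC column across its far end (x = 95 mm, 176 mm long, 45 high), floats sideways (y); it can stand up to 7 mm either side of the middle, not reported. It is stiff to shift (25 N), so it does not centre itself on the pin.
- hole (a point): Nominal mouth of the pin hole, fixed to the stop at x = -22, y = 0, z = 45 mm: the true mouth lies up to 7 mm to either side along y. Hole 12 mm wide with 1 mm chamfer, along x, through the clevis on the carriage: two upright cheeks 36 mm wide, up to z = 60 mm (top boss 71), near face x = -22, far face x = 22 mm; between them a fixed tongue with a wide slot, clear of the pin.
- home (a point): Where the pin's tip is when home (stop x = 42, z = 45 mm; y as the carriage stands), 20 mm past the clevis: the pin's collar is then on the near face and a sprung catch in the clevis has dropped into the pin's groove. Pushing in takes some 2 to 8 N, as the catch rides on the shank. Forces over 30 N between pin and stop are ramming.
- ring_hinge (a point): Nominal middle of the ring's hinge (axis y; stop x = -17, z = 45 mm; it floats with the carriage). The ring is a U of 5 mm steel wire, legs 23 mm either side of the middle, outside the clevis, its cross bar 58.5 mm from the hinge. A flat thumb tab 26 wide, 3 thick juts on from the bar in the ring's plane, 58.5 to 90.5 mm from the hinge.
- ring (a joint): Ring angle, rad. 0: level, bar at the height of the pin's axis, beyond its tip; positive: raised. A spring raises it to about 0.65 (1 N at the bar); hard stop at -0.2. The wire stretches lengthwise, 3 N/mm: pressed down at the tab with under 10 N its bar rides over the round end of a pin that is home, snaps under it and stays near -0.04; else it springs up. Over 30 N is too hard.
- pin: Loose steel linch pin, 0.08 kg, lying on its grip. Origin under the grip's middle at table level; x along the pin to its tip, z up. Grip: dark flat-sided block x = -18 to 18 mm, 16 wide (y), 26 high. Pin axis at z = 13 mm. Collar 18 mm in diameter, front face at x = 23 mm. Shank 10 mm in diameter, hemispherical tip at x = 87 mm, a small groove at x = 32 to 43 mm.
- pin_tip (a point): The foremost point of the pin's rounded tip, on its axis.
- sample_jar: Bystander: clear sample jar with screw cap, 41 mm in diameter, 53 mm high; origin under its centre.
- flask: Bystander: clear conical flask, 62 mm in diameter, 100 mm high; origin under its centre.
- marker: Bystander: white marker pen, 124 mm long (y), 13 mm thick, lying at the left near edge of the table; origin under its centre.
There are look-alikes about, which are no part of the job. Of the things that look like the pin, take the one that is farthest to the robot's left at the start.

How it is judged:
By the outcome, as a careful person would: the job done as asked, in the order asked, and still so for the second after the job is handed in, with the robot touching nothing.
It also fails if it takes over 72 s, if anything falls off the work surface, if the arm or the gripper's body presses on something with over 40 N, if the wrist force passes 120 N, or if a joint passes its speed limit or range.

### The arm

A 6-joint arm with a two-finger parallel gripper is mounted at the origin on a cart in front of the work surface, level with it; the furniture and walls round the work are solid. World frame = base frame: x ahead of the robot, y to its left, z up, the work surface at z = 0. Lengths are in mm, angles in rad, forces in N, time in s.
With the tool pointing down it reaches from about 275 to 750 mm from the base axis. Payload 10.2 kg.
Tool frame: the origin (TCP) lies midway between the tips of the shut fingers; the grasp point (between the pads) lies 19 mm behind it; z points along the fingers, y is the direction in which the jaws open and shut (so a half turn about z gives the same grasp; the last joint's range is limited). The gripper opens to 85 mm and grips with 20 to 120 N. Pads are 22 mm wide; open, the fingers measure 114 mm over their backs; the gripper's body (76 mm by 85 mm) begins 54 mm behind the grasp point. The pads swing forward as they close: fully open they stand 13 mm farther back than shut.
Start: joints at [-1.466, 0.313, 1.498, -0, 1.331, -0.223], TCP at [169.017, -497.056, 231.294] pointing down, gripper open.
Joint ranges: [-2.94, 2.94], [-0.97, 2.17], [0.19, 2.56], [-1.23, 4.37], [0.02, 3.11], [-2.88, 2.88]. Speed limits (rad/s): [2.39, 2.39, 3.01, 3.14, 3.14, 3.14].

### API

Orientations are given as a unit quaternion [w, x, y, z].
In Python, from rig import sense, optics, ctrl gives the robot as it stands.
- The arm moves only by the tool play_rows, never from a script. Its argument "plan" is a list of rows, each a list of 7 numbers: the shift along the world's x, y, z in mm, then the turn, a rotation vector about the world's x, y, z in rad, then the opening, from -1 (shut) to 1 (fully open), so that 0 is half open. A call has 1 to 5 rows; each row shifts and turns the pose as measured when the row begins; what a row does not reach is not made up. A row lasts 1/12 s, in which the tool goes at most 41.7 mm and 7.16 degrees, less where a joint would pass 70% of its speed; a pose out of reach is approached as far as the arm can. A call is refused whole if a number of a shift passes 41.7 or a number of a turn 0.125, either way. A call with a gripper value outside its range is refused whole. The fingers move at their own pace and stop on an object; "grip_force" is the grip in N (left out, the last holds). Time passes only in rows, so rows that do not move let the fingers close. It gives the time, the measured TCP pose, the force and the opening at its end, in the units of the state.
- sense(): the state, without advancing time (a new reading comes with each control period).
- optics.capture(name): name is "scene" or "top"; returns a dict with "img" (384x512x3 uint8, blue, green, red), "fx", "fy", "cx", "cy" (pixels), "world_to_cam" (4x4, takes a point from world to camera coordinates). Camera axes: x right, y up, looking along -z (the intrinsics and any distortion apply to the point x, -y, -z); pixel columns grow to the right and rows downward; lengths in mm; the calibration is good to about 2 mm. A picture is of the moment at which its call begins. There is no depth.
- ctrl.finish_job(): hands the job in, once; it reports no verdict.
The state is a dict: "time_s": time; "joints": joint angles; "dq": joint speeds; "tau": joint torques, N m; "eef_pos": TCP position; "ee_rot": TCP orientation; "force": force on the tool from outside, world axes, zero at the start; "wrist_torque": the same for the moment, N m; "grip_width": opening from 0.0 (shut) to 1.0 (fully open).
Only numpy, scipy, OpenCV 4.12 (cv2) and the standard library are available. Lean on these libraries where they do the work, as an engineer would, in place of code of your own. Each camera call takes 0.05 s, during which the arm holds its last target. There are 200 camera calls.

## Working session

There is one attempt and no reset: what is moved stays moved. The work goes in short steps, Python scripts to look and compute and a tool call to move; the robot and the scene stay as the last step left them, time stands still between calls to the robot, and variables do not carry over. Pictures are saved under pics/ and viewed, about 8 in all and at most 12, crops included, and the job is handed in when it is done.

Besides the shell and the picture viewer there is one more tool, called as name(argument=value, ...), one argument or row to a line, values as JSON. play_rows: Moves the arm, as the interface text tells. Its arguments: {"type":"object","properties":{"plan":{"type":"array"},"grip_force":{"type":"number"}},"required":["plan"]}

```bash
mkdir -p pics; ls; python3 - <<'E'
from rig import sense, optics, ctrl
import cv2,numpy as np
print(sense())
for n in("scene","top"):
    c=optics.capture(n); cv2.imwrite(f"pics/{n}0.png",c["img"]); print({k:v for k,v in c.items() if k!="img"})
E
```

```text
pics
{'time_s': 0.0, 'joints': array([-1.46642321e+00,  3.13413079e-01,  1.49844118e+00, -2.77442260e-05,
        1.33099198e+00, -2.23395738e-01]), 'dq': array([ 2.77437467e-03, -1.68415162e-05,  1.25972931e-03,  1.75589788e-03,
       -2.85113779e-04,  1.90961952e-03]), 'tau': array([-1.59959973e-04, -4.12265110e+01, -2.59744656e+01, -1.87407309e-04,
        4.07193991e-03,  1.91304935e-05]), 'eef_pos': array([ 168.97025704, -496.79176047,  230.75242616]), 'ee_rot': array([-6.26484417e-04,  9.86600244e-01,  1.63155035e-01,  2.38300040e-05]), 'force': array([ 0.21191132, -0.18297322, -1.24443718]), 'wrist_torque': array([-0.03812451,  0.03213158,  0.01386446]), 'grip_width': 1.0006341124267288}
{'fx': 355.97528583400907, 'fy': 355.97528583400907, 'cx': 253.98991053686137, 'cy': 196.1052989354429, 'world_to_cam': array([[-6.72251837e-01, -7.40029998e-01,  2.08103490e-02,
         3.63814127e+02],
       [ 5.21850687e-01, -4.53742039e-01,  7.22350346e-01,
        -2.89223739e+02],
       [-5.25118395e-01,  4.96461242e-01,  6.91214082e-01,
        -6.70512553e+02],
       [ 0.00000000e+00,  0.00000000e+00,  0.00000000e+00,
         1.00000000e+00]])}
{'fx': 481.5359942703296, 'fy': 481.5359942703296, 'cx': 252.4095105968863, 'cy': 186.57048014033037, 'world_to_cam': array([[-1.68974067e-02, -9.99857225e-01, -9.03363368e-05,
         4.13483964e+01],
       [ 9.89970888e-01, -1.67430032e-02,  1.40275847e-01,
        -5.31156240e+02],
       [-1.40257332e-01,  2.28086770e-03,  9.90112458e-01,
        -1.29969198e+03],
       [ 0.00000000e+00,  0.00000000e+00,  0.00000000e+00,
         1.00000000e+00]])}
```

View pics/scene0.png

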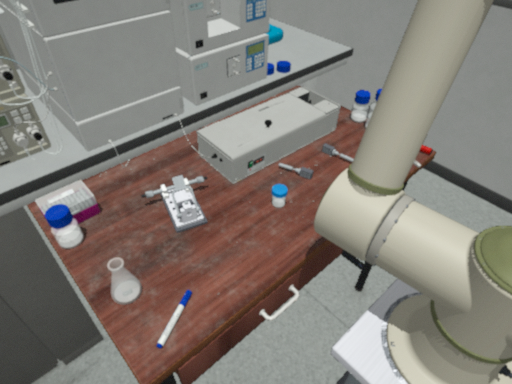

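View pics/top0.png

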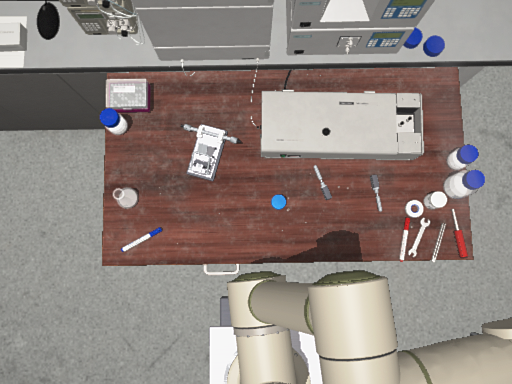

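Top view: stop at (207,152), jar (279,202), flask (125,197), pen (142,240). Pin candidates are (322,182) and (376,192). The leftmost (+y) is (322,182), which is scene (295,170). I'll check it and the stop in a close crop.

```bash
cat > h.py <<'E'
import numpy as np,cv2
from rig import sense, optics, ctrl
def ray(c,u,v):
    M=np.array(c["world_to_cam"]);R=M[:3,:3];t=M[:3,3]
    d=R.T@np.array([(u-c["cx"])/c["fx"],-(v-c["cy"])/c["fy"],-1]);return -R.T@t,d
def onz(c,u,v,z):
    o,d=ray(c,u,v);return o+d*(z-o[2])/d[2]
def proj(c,p):
    M=np.array(c["world_to_cam"]);q=M[:3,:3]@np.array(p,float)+M[:3,3]
    return np.array([c["cx"]+c["fx"]*q[0]/-q[2],c["cy"]-c["fy"]*q[1]/-q[2]])
def two(c1,p1,c2,p2):
    o1,d1=ray(c1,*p1);o2,d2=ray(c2,*p2)
    s=np.linalg.lstsq(np.c_[d1,-d2],o2-o1,rcond=None)[0]
    a,b=o1+s[0]*d1,o2+s[1]*d2
    return (a+b)/2,np.linalg.norm(a-b)
def crop(img,x,y,w,h,k): return cv2.resize(img[y:y+h,x:x+w],None,fx=k,fy=k,interpolation=cv2.INTER_CUBIC)
E
python3 - <<'E'
from h import *
t=cv2.imread("pics/top0.png");s=cv2.imread("pics/scene0.png")
a=np.hstack([crop(t,175,115,80,70,5),crop(t,300,155,80,70,5)])
b=np.hstack([crop(s,135,165,80,70,5),crop(s,270,135,80,70,5)])[:250*2]
cv2.imwrite("pics/c1.png",cv2.resize(np.vstack([a,b]),(800,600)if 0 else None,fx=.85,fy=.85))
E
```

```text
(no output)
```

View pics/c1.png

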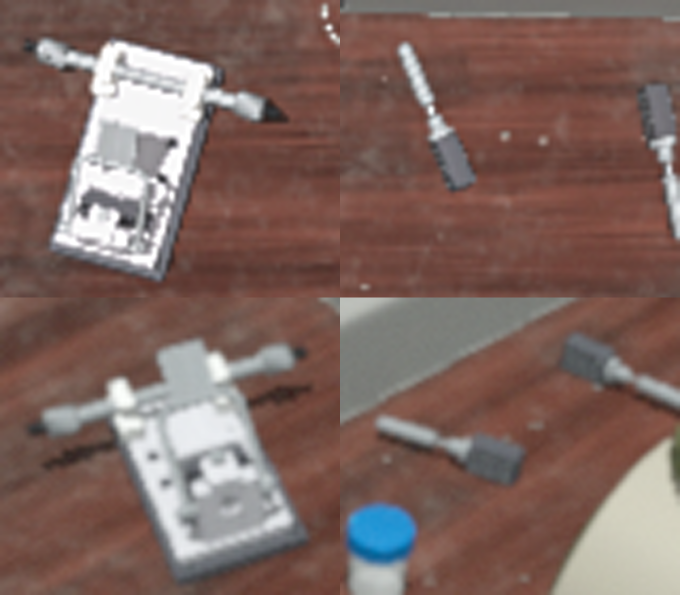

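```bash
python3 - <<'E'
from h import *
ct=optics.capture("top");cs=optics.capture("scene")
t=ct["img"];s=cs["img"]
# pin: non-reddish pixels in window
def pinmask(im,x,y,w,h):
    m=np.zeros(im.shape[:2],np.uint8)
    p=im[y:y+h,x:x+w].astype(int); m[y:y+h,x:x+w]=((p[...,2]-p[...,0])<15)*255
    n,l,st,cen=cv2.connectedComponentsWithStats(m); k=1+np.argmax(st[1:,4]); return (l==k),st[k],cen[k]
m,st,c=pinmask(t,305,160,35,45);print(st,c)
g=t.max(2)<115
ys,xs=np.where(m&g);print("grip px",len(xs),xs.mean(),ys.mean(), cv2.minAreaRect(np.c_[xs,ys].astype(np.float32)))
ys2,xs2=np.where(m&~g);print("shank",len(xs2))
P=np.array([onz(ct,u,v,13)[:2] for u,v in zip(xs2,ys2)])
G=np.array([onz(ct,u,v,24)[:2] for u,v in zip(xs,ys)])
gc=G.mean(0);vx,vy,x0,y0=cv2.fitLine(P.astype(np.float32),cv2.DIST_L2,0,.01,.01).ravel()
print("grip c",gc,"shank mean",P.mean(0),"dir deg",np.degrees(np.arctan2(vy,vx)))
A=np.vstack([P,G]);d=np.array([vx,vy]);d*=np.sign(d@(P.mean(0)-gc));q=(A-gc)@d;print("extent",q.min(),q.max(),"dir gc->shank",np.degrees(np.arctan2(*(P.mean(0)-gc)[::-1])))
# slab corners
for n,uv in dict(nl=(187.2,173.8),nr=(213.1,180.4),fl=(200.9,124.9),fr=(227.2,131)).items(): print(n,onz(ct,*uv,10).round(1))
ps=lambda u,v:(135+u/4.25,165+(v-297.5)/4.25)
for n,uv in dict(nl=(178,577),nr=(305,538)).items(): print("scene",n,onz(cs,*ps(*uv),0).round(1),onz(cs,*ps(*uv),10).round(1))
m,st,c=pinmask(s,275,158,42,25);print("scene pin",st)
print("tip scene px 279,165", two(ct,(315.3,166),cs,(270+(378-340)/4.25,135+(424-297.5)/4.25)))
print("jar",onz(ct,279,202,53)[:2],"flask",onz(ct,125,197,0)[:2])
cv2.imwrite("pics/stopcrop.png",np.hstack([crop(t,183,118,50,66,8),crop(s,160,172,50,66,8)]))
E
```

```text
[314 165  18  35 172] [322.68023256 184.53488372]
grip px 34 325.3235294117647 192.2941176470588 ((322.8000183105469, 186.1000213623047), (27.72724151611328, 6.708203315734863), 63.43495178222656)
shank 138
grip c [ 514.07245213 -171.53292314] shank mean [ 543.27376381 -164.93800209] dir deg 22.358688
extent -19.83856428692576 84.64208708234226 dir gc->shank 12.726365350093532
nl [575.5 217.2  10. ]
nr [555.2 143.6  10. ]
fl [718.  177.9  10. ]
fr [698.6 102.2  10. ]
scene nl [581.4 217.5   0. ] [573.3 221.3  10. ]
scene nr [557.8 144.8   0. ] [550.  149.7  10. ]
scene pin [279 163  34  16 210]
tip scene px 279,165 (array([ 593.199371  , -147.84922899,    6.83057533]), np.float64(1.9077330496686462))
jar [485.78233879 -39.50932416] flask [513.23471908 395.42559599]
```

View pics/stopcrop.png

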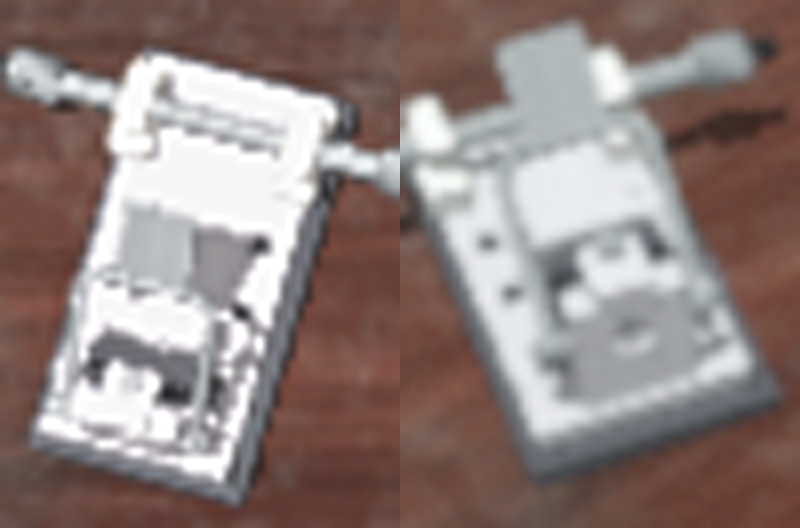

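Both crops show the clevis near face, with the hole near scene crop (632,333), i.e. px (189,213.6). The raised tab is at scene (178,182.6) and top (202.6,148.6). The carriage looks shifted to the left (+y).

```bash
python3 - <<'E'
from h import *
ct=optics.capture("top");cs=optics.capture("scene")
yaw=np.radians(-15.6);ex=np.array([np.cos(yaw),np.sin(yaw),0]);ey=np.array([-ex[1],ex[0],0]);O=np.array([592.5,172.6,0])
S=lambda p:np.array([(p-O)@ex,(p-O)@ey,p[2]]).round(1)
T=lambda u,v:(183+u/8,118+v/8)
Z=lambda u,v:(160+(u-400)/8,172+v/8)
def onx(c,uv,x):
    o,d=ray(c,*uv);k=(x-(o-O)@ex)/(d@ex);return S(o+k*d)
p,e=two(ct,T(157,245),cs,Z(545,85));print("tab",S(p),e)
print("hole",onx(cs,Z(632,333),-22))
for q in [(560,370),(570,402),(695,375),(700,300),(555,310)]: print("face pt",onx(cs,Z(*q),-22))
# column ends etc
p,e=two(ct,T(10,68),cs,Z(400,135));
for n,a in dict(nl=(35,440),nr=(240,500),fl=(145,52),fr=(355,108)).items(): print(n,S(onz(ct,*T(*a),10)))
print("boss top left/right", S(onz(ct,*T(115,330),71)))
for st,z in [((-22,0),45),((-22,-18),60),((-22,18),60),((-30,40),10),((-30,-40),10),((-30,40),0),((-30,-40),0),((122,-40),10),((122,40),10)]:
    w=O+ex*st[0]+ey*st[1]+[0,0,z]; a=proj(ct,w);b=proj(cs,w); print(st,z,"topcrop",((a-[183,118])*8).round(),"scenecrop",((b-[160,172])*8+[400,0]).round())
E
```

```text
tab [38.   3.5 93.9] 3.0640280054913607
hole [-22.    4.2  43.6]
face pt [-22.   27.3  38.1]
face pt [-22.   26.   23.3]
face pt [-22.  -13.1  17. ]
face pt [-22.  -17.6  48. ]
face pt [-22.   25.6  63. ]
nl [-26.   38.5  10. ]
nr [-28.4 -37.7  10. ]
fl [120.7  38.6  10. ]
fr [119.8 -40.1  10. ]
boss top left/right [ 9.5 11.7 71. ]
(-22, 0) 45 topcrop [132. 440.] scenecrop [645. 325.]
(-22, -18) 60 topcrop [177. 445.] scenecrop [698. 272.]
(-22, 18) 60 topcrop [ 76. 419.] scenecrop [581. 309.]
(-30, 40) 10 topcrop [ 28. 450.] scenecrop [539. 465.]
(-30, -40) 10 topcrop [245. 506.] scenecrop [788. 380.]
(-30, 40) 0 topcrop [ 32. 454.] scenecrop [543. 486.]
(-30, -40) 0 topcrop [247. 510.] scenecrop [790. 401.]
(122, -40) 10 topcrop [356. 102.] scenecrop [626.  86.]
(122, 40) 10 topcrop [142.  48.] scenecrop [398. 153.]
```

```bash
python3 - <<'E'
from h import *
ct=optics.capture("top");cs=optics.capture("scene")
C=lambda u,v:(300+(u-340)/4.25,155+v/4.25)
K=lambda u,v:(270+(u-340)/4.25,135+(v-297.5)/4.25)
tip=onz(ct,*C(405,45),13);g=onz(ct,*C(452,162),26)
print("top tip",tip,"grip",g,"dist",np.linalg.norm((tip-g)[:2]),"yaw",np.degrees(np.arctan2(*(tip-g)[1::-1])))
tip=onz(cs,*K(378,423),13);g=onz(cs,*K(497,450),26)
print("scene tip",tip,"grip",g,"dist",np.linalg.norm((tip-g)[:2]),"yaw",np.degrees(np.arctan2(*(tip-g)[1::-1])))
E
```

```text
top tip [ 592.51040788 -147.63048995   13.        ] grip [ 511.42272763 -174.02060679   26.        ] dist 85.27397114505966 yaw 18.027562344663302
scene tip [ 589.59660634 -142.28258974   13.        ] grip [ 506.87027369 -169.69389178   26.        ] dist 87.14944402110896 yaw 18.33257245997734
```

play_rows(
  plan=[
    [29, 27, 0, 0, 0, 0.02, 1],
    [29, 27, 0, 0, 0, 0.02, 1],
    [29, 27, 0, 0, 0, 0.02, 1],
    [29, 27, 0, 0, 0, 0, 1],
    [29, 27, 0, 0, 0, 0, 1],
  ],
  grip_force=60,
)

```text
time_s: 0.82
eef_pos: [313.4, -360.8, 230.3]
ee_rot: [0.0, 0.982, 0.188, -0.001]
force: [0.5, -0.6, 0.2]
grip_width: 0.997
```

play_rows(
  plan=[
    [29, 28, 0, 0, 0, -0.03, 1],
    [29, 28, 0, 0, 0, -0.03, 1],
    [29, 28, 0, 0, 0, 0, 1],
    [29, 28, 0, 0, 0, 0, 1],
    [29, 28, -10, 0, 0, 0, 1],
  ],
)

```text
time_s: 1.23
eef_pos: [462.0, -215.4, 222.9]
ee_rot: [0.002, 0.988, 0.157, 0.001]
force: [0.0, -0.4, 0.5]
grip_width: 1.0
```

play_rows(
  plan=[
    [29, 28, -15, 0, 0, 0, 1],
    [22, 21, -25, 0, 0, 0, 1],
    [0, 0, -35, 0, 0, 0, 1],
    [0, 0, -35, 0, 0, 0, 1],
    [0, 0, 0, 0, 0, 0, 1],
  ],
)

```text
time_s: 1.65
eef_pos: [517.6, -158.2, 110.2]
ee_rot: [0.003, 0.987, 0.162, 0.003]
force: [0.6, 0.9, -1.8]
grip_width: 1.0
```

play_rows(
  plan=[
    [-8, -13, 0, 0, 0, 0, 1],
    [0, 0, -20, 0, 0, 0, 1],
    [0, 0, -25, 0, 0, 0, 1],
    [0, 0, -20, 0, 0, 0, 1],
    [0, 0, 0, 0, 0, 0, 1],
  ],
)

```text
time_s: 2.07
eef_pos: [511.3, -173.9, 49.8]
ee_rot: [0.005, 0.987, 0.162, 0.006]
force: [-0.7, 0.3, -0.5]
grip_width: 1.001
```

play_rows(
  plan=[
    [-2, 2, -12, 0.008, 0.013, 0, 1],
    [0, 0, -12, 0, 0, 0, 1],
    [0, 0, -12, 0, 0, 0, 1],
    [0, 0, -8, 0, 0, 0, 1],
    [0, 0, 0, 0, 0, 0, 1],
  ],
)

```text
time_s: 2.48
eef_pos: [511.6, -174.1, 7.9]
ee_rot: [0.002, 0.987, 0.161, 0.002]
force: [0.1, 0.4, -0.5]
grip_width: 0.998
```

play_rows(
  plan=[
    [-1, 1, -3, 0, 0, 0, 0],
    [0, 0, 0, 0, 0, 0, -1],
    [0, 0, 0, 0, 0, 0, -1],
    [0, 0, 0, 0, 0, 0, -1],
    [0, 0, 0, 0, 0, 0, -1],
  ],
)

```text
time_s: 2.9
eef_pos: [511.1, -173.2, 5.5]
ee_rot: [0.003, 0.987, 0.161, 0.003]
force: [-0.9, 0.0, 1.0]
grip_width: 0.298
```

play_rows(
  plan=[
    [0, 0, 0, 0, 0, 0, -1],
    [0, 0, 0, 0, 0, 0, -1],
    [0, 0, 0, 0, 0, 0, -1],
    [0, 0, 0, 0, 0, 0, -1],
    [0, 0, 0, 0, 0, 0, -1],
  ],
)

```text
time_s: 3.32
eef_pos: [511.4, -173.3, 6.3]
ee_rot: [0.003, 0.987, 0.161, 0.003]
force: [0.7, 0.0, -1.0]
grip_width: 0.172
```

play_rows(
  plan=[
    [0, 0, 20, 0, 0, 0, -1],
    [-5, 0, 35, 0, 0, 0, -1],
    [-5, 0, 35, 0, 0, 0, -1],
    [-5, 5, 35, 0, 0, 0, -1],
    [-5, 10, 5, 0, 0, 0, -1],
  ],
)

```text
time_s: 3.73
eef_pos: [488.6, -157.7, 138.1]
ee_rot: [0.001, 0.987, 0.161, 0.0]
force: [0.8, -1.0, 0.4]
grip_width: 0.172
```

play_rows(
  plan=[
    [-5, 30, 0, 0, 0, -0.1, -1],
    [-5, 38, 0, 0, 0, -0.1, -1],
    [-5, 38, 0, 0, 0, -0.1, -1],
    [-5, 38, 0, 0, 0, -0.1, -1],
    [-5, 38, 0, 0, 0, -0.1, -1],
  ],
)

```text
time_s: 4.15
eef_pos: [462.2, 24.7, 139.8]
ee_rot: [0.003, 0.995, -0.1, 0.002]
force: [0.7, 0.2, -1.0]
grip_width: 0.172
```

play_rows(
  plan=[
    [0, 38, 0, 0, 0, -0.03, -1],
    [0, 38, 0, 0, 0, -0.03, -1],
    [0, 38, 0, 0, 0, -0.01, -1],
    [0, 38, -10, 0, 0, 0, -1],
    [0, 27, -20, 0, 0, 0, -1],
  ],
)

```text
time_s: 4.57
eef_pos: [459.3, 214.8, 110.6]
ee_rot: [0.002, 0.99, -0.14, 0.005]
force: [0.4, 0.1, -0.8]
grip_width: 0.171
```

play_rows(
  plan=[
    [0, 0, -20, 0, 0, 0, -1],
    [0, 0, -25, 0, 0, 0, -1],
    [0, 0, -15, 0, 0, 0, -1],
    [0, 0, -5, 0, 0, 0, -1],
    [0, 0, 0, 0, 0, 0, -1],
  ],
)

```text
time_s: 4.98
eef_pos: [454.2, 221.8, 38.0]
ee_rot: [0.003, 0.991, -0.135, 0.001]
force: [-0.2, -0.6, -1.5]
grip_width: 0.176
```

```bash
python3 - <<'E'
from h import *
ct=optics.capture("top");cs=optics.capture("scene");s=sense();print(s["eef_pos"],s["ee_rot"],s["grip_width"])
cv2.imwrite("pics/t1.png",ct["img"]);cv2.imwrite("pics/s1.png",cs["img"])
cv2.imwrite("pics/app.png",np.hstack([crop(ct["img"],165,135,65,80,6),crop(cs["img"],155,160,65,80,6)]))
E
```

```text
[455.16400275 221.75294016  39.45440678] [ 0.00217975  0.99080287 -0.13526997  0.00263889] 0.1690340123586577
```

View pics/app.png

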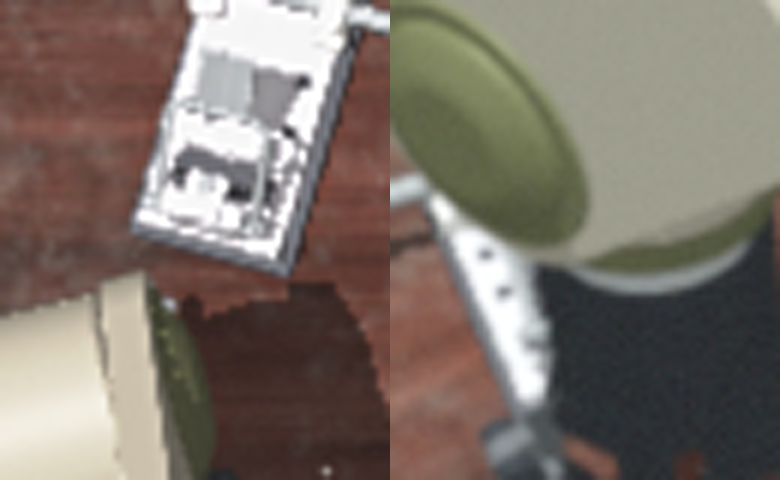

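The top view shows the pin tip as a bright spot near px (193,185). The arm hides the scene view. Next is a larger top crop with the predicted ring and tab outlines overlaid.

```bash
python3 - <<'E'
from h import *
ct=optics.capture("top")
im=ct["img"];k=12;x0,y0=182,132
big=crop(im,x0,y0,50,50,k)
yaw=np.radians(-15.6);ex=np.array([np.cos(yaw),np.sin(yaw),0]);ey=np.array([-ex[1],ex[0],0]);O=np.array([592.5,172.6,0])
W=lambda x,y,z:O+ex*x+ey*y+[0,0,z]
P=lambda w:tuple(((proj(ct,w)-[x0,y0]+.5)*k).astype(int))
raw=big.copy()
c,s=np.cos(.65),np.sin(.65)
for Y,col in((0,(0,0,255)),(4,(0,200,0))):
    R=lambda r,y:P(W(-17+r*c,y+Y,45+r*s))
    for a,b in((R(58.5,13),R(90.5,13)),(R(90.5,13),R(90.5,-13)),(R(90.5,-13),R(58.5,-13)),(R(0,23),R(58.5,23)),(R(0,-23),R(58.5,-23)),(R(58.5,23),R(58.5,-23))): cv2.line(big,a,b,col,1)
for a,b in(((-30,40),(-30,-40)),((-30,40),(122,40)),((-30,-40),(122,-40))): cv2.line(big,P(W(*a,10)),P(W(*b,10)),(255,0,0),1)
cv2.imwrite("pics/ov.png",cv2.resize(np.hstack([raw,big]),(800,400),interpolation=cv2.INTER_AREA))
# tip
sen=sense();print(sen["eef_pos"])
p=im[178:192,184:205].astype(int);print((p.min(2)))
E
```

```text
[455.64004168 221.76293439  40.00663837]
[[ 71  68  65  63  63  63  62  62  62  57  56  57  51  50  51  55  60  66
   67  83 100]
 [ 67  68  68  69  68  58  61  66  69  65  62  63  59  57  57  57  55  56
   52  57  63]
 [ 70  82  96 113 121  84  70  70  71  68  66  68  66  65  69  69  65  66
   68  69  61]
 [126 130 136 142 139  93  75  66  63  63  63  67  63  60  62  61  64  62
   65  67  61]
 [143 146 149 154 153  93  77  66  64  61  59  60  56  54  57  60  60  57
   52  53  55]
 [154 154 158 162 163  85  49  57  80  67  53  52  51  51  54  56  58  54
   52  53  56]
 [160 163 166 171 171  85  45  85 168 128  65  52  36  35  39  57  60  57
   58  62  62]
 [167 170 171 177 178  98  55  72 154 174  89  40  33  33  38  57  59  58
   56  59  59]
 [173 174 173 176 176 107  51  46  77 103  69  35  33  34  38  57  62  58
   42  38  39]
 [174 172 174 175 174 129  55  44  57  57  52  36  34  34  34  38  40  38
   35  33  35]
 [173 174 173 174 175 148  68  47  54  56  51  40  33  31  33  32  31  34
   34  33  35]
 [172 173 174 174 178 166  80  59  72  60  54  49  41  33  32  34  32  31
   29  36  38]
 [172 172 173 174 178 175  79  48  55  62  58  54  47  33  35  36  34  36
   39  38  40]
 [175 173 172 174 178 177  87  46  52  64  61  57  50  40  34  35  34  37
   36  37  40]]
```

View pics/ov.png

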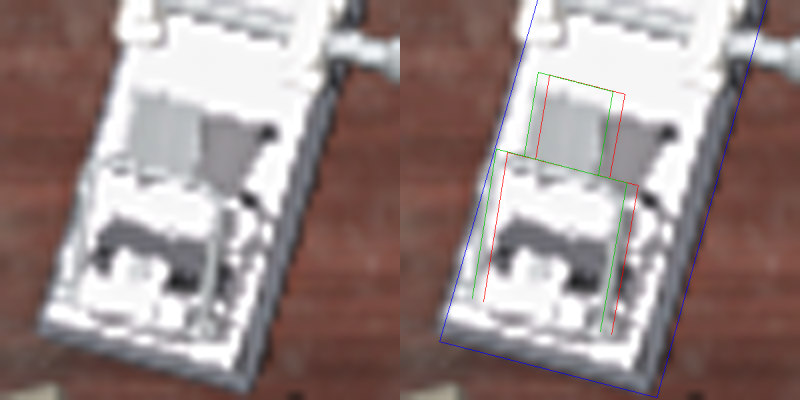

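```bash
python3 - <<'E'
from h import *
ct=optics.capture("top")
for uv in((192,183.3),(192.6,184.7)): print(onz(ct,*uv,47))
w=np.array([455.6+87*.9633,221.8-87*.2682,46.5]);print("pred",w,proj(ct,w))
s=sense();print(s["eef_pos"],s["force"],s["joints"])
E
```

```text
[542.35761992 198.90490458  47.        ]
[538.42507613 197.24741169  47.        ]
pred [539.4071 198.4666  46.5   ] [192.18062595 184.38141338]
[455.86131535 221.80120912  40.26286676] [ 1.29907221 -0.53948028 -1.42690239] [ 0.22442912  0.51363576  1.76474186 -0.0078364   0.85769254  2.07191411]
```

play_rows(
  plan=[
    [-2, -6, -2, 0, 0, 0, -1],
    [0, 0, 0, 0, 0, 0, -1],
    [8, -2.2, 0, 0, 0, 0, -1],
    [8, -2.2, 0, 0, 0, 0, -1],
    [0, 0, 0, 0, 0, 0, -1],
  ],
)

```text
time_s: 5.6
eef_pos: [473.0, 210.0, 41.2]
ee_rot: [0.001, 0.991, -0.136, 0.007]
force: [0.7, 0.6, -1.1]
grip_width: 0.171
```

```bash
cat >> h.py <<'E'
from scipy.spatial.transform import Rotation as Ro
yaw=np.radians(-15.6);ex=np.array([np.cos(yaw),np.sin(yaw),0]);ey=np.array([-ex[1],ex[0],0]);O=np.array([592.5,172.6,0])
def st():
    s=sense();q=s["ee_rot"];R=Ro.from_quat([q[1],q[2],q[3],q[0]])
    tip=s["eef_pos"]+R.apply([87,0,-6.7]);r=tip-O
    qd=Ro.from_matrix(np.c_[ex,-ey,[0,0,-1]])
    print("t",s["time_s"],"eef",s["eef_pos"].round(1),"tip stop",np.round([r@ex,r@ey,r[2]],1),"rotcorr",(qd*R.inv()).as_rotvec().round(3),"F(stop)",np.round([s["force"]@ex,s["force"]@ey,s["force"][2]],1),"g",round(s["grip_width"],3))
E
python3 -c "from h import *;st()"
```

```text
t 5.6 eef [473.  210.   41.2] tip stop [-38.2   3.9  49. ] rotcorr [0.003 0.013 0.   ] F(stop) [ 0.5  0.7 -1.1] g 0.171
```

play_rows(
  plan=[
    [0, 0, -3, 0.003, 0.013, 0, -1],
    [0, 0, 0, 0, 0, 0, -1],
    [6, -1.7, 0, 0, 0, 0, -1],
    [0, 0, 0, 0, 0, 0, -1],
  ],
)

```text
time_s: 5.93
eef_pos: [480.4, 207.9, 37.8]
ee_rot: [0.0, 0.991, -0.136, -0.001]
force: [0.0, -0.1, -1.0]
grip_width: 0.172
```

```bash
python3 -c "from h import *;st()"
```

```text
t 5.9333 eef [480.4 207.9  37.8] tip stop [-30.5   3.7  44.4] rotcorr [-0.    -0.001  0.001] F(stop) [ 0.1 -0.1 -1. ] g 0.172
```

play_rows(
  plan=[
    [3, -0.8, 0, 0, 0, 0, -1],
    [3, -0.8, 0, 0, 0, 0, -1],
    [2, -0.6, 0, 0, 0, 0, -1],
    [0, 0, 0, 0, 0, 0, -1],
  ],
)

```text
time_s: 6.27
eef_pos: [489.2, 205.5, 37.6]
ee_rot: [0.0, 0.991, -0.136, -0.001]
force: [-0.6, -0.0, -0.3]
grip_width: 0.172
```

play_rows(
  plan=[
    [2, -0.5, 0, 0, 0, 0, -1],
    [2, -0.5, 0, 0, 0, 0, -1],
    [0, 0, 0, 0, 0, 0, -1],
  ],
)

```text
time_s: 6.52
eef_pos: [493.6, 204.5, 37.8]
ee_rot: [0.0, 0.991, -0.136, -0.001]
force: [-0.0, 0.8, -0.3]
grip_width: 0.17
```

```bash
python3 -c "from h import *;st()"
```

```text
t 6.5167 eef [493.6 204.5  37.8] tip stop [-16.9   4.1  44.3] rotcorr [-0.    -0.002  0.001] F(stop) [-0.2  0.7 -0.3] g 0.17
```

play_rows(
  plan=[
    [2, -0.6, 0, 0, 0, 0, -1],
    [2, -0.6, 0, 0, 0, 0, -1],
    [0, 0, 0, 0, 0, 0, -1],
  ],
)

```text
time_s: 6.77
eef_pos: [497.9, 203.3, 37.8]
ee_rot: [0.0, 0.991, -0.136, -0.001]
force: [-0.0, -0.1, -0.4]
grip_width: 0.169
```

```bash
python3 -c "from h import *;st()"
```

```text
t 6.7667 eef [497.9 203.3  37.8] tip stop [-12.3   4.1  44.3] rotcorr [-0.    -0.002  0.   ] F(stop) [-0.  -0.1 -0.4] g 0.169
```

play_rows(
  plan=[
    [3, -0.8, 0, 0, 0, 0, -1],
    [3, -0.8, 0, 0, 0, 0, -1],
    [0, 0, 0, 0, 0, 0, -1],
  ],
)

```text
time_s: 7.02
eef_pos: [504.4, 201.5, 37.7]
ee_rot: [0.0, 0.991, -0.136, -0.001]
force: [0.2, 1.1, -1.6]
grip_width: 0.172
```

play_rows(
  plan=[
    [3, -0.8, 0, 0, 0, 0, -1],
    [3, -0.8, 0, 0, 0, 0, -1],
    [0, 0, 0, 0, 0, 0, -1],
  ],
)

```text
time_s: 7.27
eef_pos: [510.5, 200.1, 37.6]
ee_rot: [-0.0, 0.991, -0.136, -0.002]
force: [1.1, -0.2, -1.2]
grip_width: 0.173
```

```bash
python3 -c "from h import *;st()"
```

```text
t 7.2667 eef [510.5 200.1  37.6] tip stop [ 0.7  4.4 44. ] rotcorr [-0.001 -0.003  0.   ] F(stop) [ 1.1  0.1 -1.2] g 0.173
```

play_rows(
  plan=[
    [3, -0.9, 0.2, 0, 0, 0, -1],
    [3, -0.9, 0, 0, 0, 0, -1],
    [3, -0.9, 0, 0, 0, 0, -1],
    [0, 0, 0, 0, 0, 0, -1],
  ],
)

```text
time_s: 7.6
eef_pos: [520.4, 197.2, 37.6]
ee_rot: [-0.0, 0.991, -0.136, -0.002]
force: [0.1, 0.7, -1.9]
grip_width: 0.172
```

play_rows(
  plan=[
    [3, -0.9, 0, 0, 0, 0, -1],
    [3, -0.9, 0, 0, 0, 0, -1],
    [3, -0.9, 0, 0, 0, 0, -1],
    [0, 0, 0, 0, 0, 0, -1],
  ],
)

```text
time_s: 7.93
eef_pos: [530.5, 194.2, 37.6]
ee_rot: [-0.0, 0.991, -0.136, -0.002]
force: [0.7, 0.6, -1.6]
grip_width: 0.174
```

```bash
python3 -c "from h import *;st()"
```

```text
t 7.9333 eef [530.5 194.2  37.6] tip stop [21.5  4.1 44. ] rotcorr [-0.001 -0.004  0.   ] F(stop) [ 0.5  0.8 -1.6] g 0.174
```

play_rows(
  plan=[
    [2.5, -0.7, 0.3, 0, 0.002, 0, -1],
    [2.5, -0.7, 0, 0, 0, 0, -1],
    [0, 0, 0, 0, 0, 0, -1],
  ],
)

```text
time_s: 8.18
eef_pos: [536.0, 192.5, 37.8]
ee_rot: [0.0, 0.991, -0.136, -0.003]
force: [0.6, 1.3, -0.7]
grip_width: 0.176
```

```bash
python3 - <<'E'
from h import *
st()
ct=optics.capture("top");cs=optics.capture("scene")
cv2.imwrite("pics/ins.png",np.hstack([crop(ct["img"],170,110,65,85,6),crop(cs["img"],150,160,65,85,6)]))
E
```

```text
t 8.1833 eef [536.  192.5  37.8] tip stop [27.3  3.9 44. ] rotcorr [-0.    -0.006  0.   ] F(stop) [ 0.2  1.4 -0.7] g 0.176
```

View pics/ins.png

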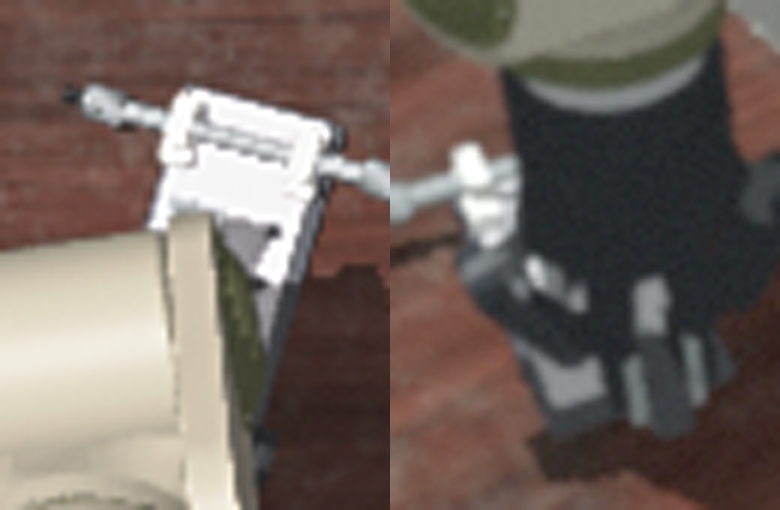

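The crop shows the pin's grip held upright between the fingers and lined up with the clevis. The tab is hidden by the gripper. I'll keep pushing gently.

play_rows(
  plan=[
    [2.5, -0.7, 0.3, 0, -0.004, 0, -1],
    [2.5, -0.7, 0, 0, 0, 0, -1],
    [0, 0, 0, 0, 0, 0, -1],
  ],
)

```text
time_s: 8.53
eef_pos: [540.7, 191.0, 37.7]
ee_rot: [0.0, 0.991, -0.136, -0.001]
force: [0.5, 0.4, -2.6]
grip_width: 0.172
```

```bash
python3 -c "from h import *;st()"
```

```text
t 8.5333 eef [540.7 191.   37.7] tip stop [32.2  3.7 44.2] rotcorr [-0.    -0.003  0.   ] F(stop) [ 0.4  0.6 -2.6] g 0.172
```

play_rows(
  plan=[
    [2, -0.6, 0, 0, 0, 0, -1],
    [2, -0.6, 0, 0, 0, 0, -1],
    [0, 0, 0, 0, 0, 0, -1],
  ],
)

```text
time_s: 8.78
eef_pos: [545.0, 190.0, 37.7]
ee_rot: [-0.0, 0.991, -0.136, -0.002]
force: [1.7, 0.9, -2.2]
grip_width: 0.169
```

```bash
python3 -c "from h import *;st()"
```

```text
t 8.7833 eef [545.  190.   37.7] tip stop [36.5  4.  44.1] rotcorr [-0.001 -0.003  0.   ] F(stop) [ 1.4  1.3 -2.2] g 0.169
```

play_rows(
  plan=[
    [1.5, -0.4, 0, 0, 0, 0, -1],
    [1.5, -0.4, 0, 0, 0, 0, -1],
  ],
)

```text
time_s: 8.95
eef_pos: [547.9, 189.2, 37.6]
ee_rot: [-0.0, 0.991, -0.136, -0.002]
force: [1.3, 1.1, -2.0]
grip_width: 0.17
```

```bash
python3 -c "from h import *;st()"
```

```text
t 8.95 eef [547.9 189.2  37.6] tip stop [39.6  4.  44. ] rotcorr [-0.001 -0.003 -0.   ] F(stop) [ 0.9  1.4 -2. ] g 0.17
```

play_rows(
  plan=[
    [1, -0.3, 0, 0, 0, 0, -1],
    [1, -0.3, 0, 0, 0, 0, -1],
  ],
)

```text
time_s: 9.12
eef_pos: [549.2, 188.8, 37.7]
ee_rot: [-0.0, 0.991, -0.136, -0.003]
force: [-11.7, 4.8, 4.2]
grip_width: 0.172
```

```bash
python3 -c "from h import *;st()"
```

```text
t 9.1167 eef [549.2 188.8  37.7] tip stop [41.   4.  43.8] rotcorr [-0.001 -0.006  0.   ] F(stop) [-12.6   1.5   4.2] g 0.172
```

play_rows(
  plan=[
    [0.7, -0.2, 0, 0, 0, 0, -1],
  ],
)

```text
time_s: 9.2
eef_pos: [549.1, 188.9, 37.7]
ee_rot: [-0.0, 0.991, -0.136, -0.004]
force: [-5.0, 1.9, 2.2]
grip_width: 0.173
```

```bash
python3 -c "from h import *;st()"
```

```text
t 9.2 eef [549.1 188.9  37.7] tip stop [40.9  4.  43.6] rotcorr [-0.001 -0.009  0.   ] F(stop) [-5.3  0.5  2.2] g 0.173
```

play_rows(
  plan=[
    [1.2, -0.3, 0, 0, 0, 0, -1],
  ],
)

```text
time_s: 9.28
eef_pos: [549.1, 188.9, 37.7]
ee_rot: [0.0, 0.991, -0.136, -0.006]
force: [-9.2, 2.4, 4.8]
grip_width: 0.171
```

```bash
python3 -c "from h import *;st()"
```

```text
t 9.2833 eef [549.1 188.9  37.7] tip stop [40.9  4.  43.4] rotcorr [-0.001 -0.012 -0.   ] F(stop) [-9.5 -0.2  4.8] g 0.171
```

play_rows(
  plan=[
    [1.5, -0.4, 0.3, 0, 0, 0, -1],
  ],
)

```text
time_s: 9.37
eef_pos: [549.1, 188.9, 37.8]
ee_rot: [0.0, 0.991, -0.136, -0.008]
force: [-9.1, 3.4, 2.4]
grip_width: 0.169
```

```bash
python3 -c "from h import *;st()"
```

```text
t 9.3667 eef [549.1 188.9  37.8] tip stop [40.9  4.  43.1] rotcorr [-0.002 -0.016 -0.   ] F(stop) [-9.6  0.8  2.4] g 0.169
```

play_rows(
  plan=[
    [-0.5, 0.1, 0, 0, -0.016, 0, -1],
    [-1, 0.3, 0, 0, 0, 0, -1],
  ],
)

```text
time_s: 9.53
eef_pos: [548.0, 189.2, 38.0]
ee_rot: [-0.001, 0.991, -0.136, 0.001]
force: [3.9, -1.3, -2.4]
grip_width: 0.173
```

```bash
python3 -c "from h import *;st()"
```

```text
t 9.5333 eef [548.  189.2  38. ] tip stop [39.6  4.  44.8] rotcorr [-0.001  0.002 -0.   ] F(stop) [ 4.1 -0.2 -2.4] g 0.173
```

play_rows(
  plan=[
    [-1, 0.3, 0, 0, 0, 0, -1],
  ],
)

```text
time_s: 9.62
eef_pos: [547.9, 189.2, 38.4]
ee_rot: [-0.001, 0.991, -0.136, 0.002]
force: [4.8, -0.7, -3.0]
grip_width: 0.173
```

```bash
python3 -c "from h import *;st()"
```

```text
t 9.6167 eef [547.9 189.2  38.4] tip stop [39.5  4.  45.4] rotcorr [-0.001  0.004 -0.   ] F(stop) [ 4.8  0.7 -3. ] g 0.173
```

Pulling back at 5 N is resisted, so the catch has clicked. I'll reseat the collar, then release.

play_rows(
  plan=[
    [1.5, -0.4, -0.3, 0, 0.004, 0, -1],
    [1, -0.3, 0, 0, 0, 0, -1],
    [0, 0, 0, 0, 0, 0, -0.4],
    [0, 0, 0, 0, 0, 0, -0.1],
    [0, 0, 0, 0, 0, 0, -0.1],
  ],
)

```text
time_s: 10.03
eef_pos: [549.4, 188.6, 38.2]
ee_rot: [-0.0, 0.991, -0.136, -0.002]
force: [-0.8, -0.4, 0.4]
grip_width: 0.447
```

```bash
python3 -c "from h import *;st()"
```

```text
t 10.0333 eef [549.4 188.6  38.2] tip stop [41.2  3.8 44.5] rotcorr [-0.001 -0.004  0.   ] F(stop) [-0.7 -0.6  0.4] g 0.447
```

play_rows(
  plan=[
    [0, 0, 10, 0, 0, 0, -0.1],
    [0, 0, 20, 0, 0, 0, -0.1],
    [0, 0, 28, 0, 0, 0, -0.1],
    [0, 0, 30, 0, 0, 0, -0.1],
    [0, 0, 25, 0, 0, 0, -1],
  ],
)

```text
time_s: 10.45
eef_pos: [546.7, 187.5, 153.0]
ee_rot: [0.001, 0.991, -0.136, -0.007]
force: [0.2, -0.0, 0.3]
grip_width: 0.322
```

play_rows(
  plan=[
    [0, 0, 10, 0, 0, 0, -1],
    [30, -8.3, 0, 0, 0, 0, -1],
    [30, -8.3, 0, 0, 0, 0, -1],
    [20, -5.5, 0, 0, 0, 0, -1],
    [0, 0, 0, 0, 0, 0, -1],
  ],
)

```text
time_s: 10.87
eef_pos: [631.6, 164.9, 177.3]
ee_rot: [-0.001, 0.991, -0.135, 0.002]
force: [-1.0, -0.2, -0.9]
grip_width: 0.002
```

```bash
cat >> h.py <<'E'
def sw():
    s=sense();r=s["eef_pos"]-O;F=s["force"];q=s["ee_rot"];R=Ro.from_quat([q[1],q[2],q[3],q[0]])
    qd=Ro.from_matrix(np.c_[ex,-ey,[0,0,-1]])
    print("t",s["time_s"],"tcp stop",np.round([r@ex,r@ey,r[2]],1),"F",np.round([F@ex,F@ey,F[2]],1),"rotcorr",(qd*R.inv()).as_rotvec().round(3),"g",round(s["grip_width"],3))
E
python3 - <<'E'
from h import *
sw()
ct=optics.capture("top");cs=optics.capture("scene")
cv2.imwrite("pics/ring0.png",np.hstack([crop(ct["img"],170,110,65,85,6),crop(cs["img"],150,150,65,85,6)]))
E
```

```text
t 10.8667 tcp stop [ 39.7   3.1 177.3] F [-0.9 -0.5 -0.9] rotcorr [-0.001  0.004 -0.001] g 0.002
```

View pics/ring0.png

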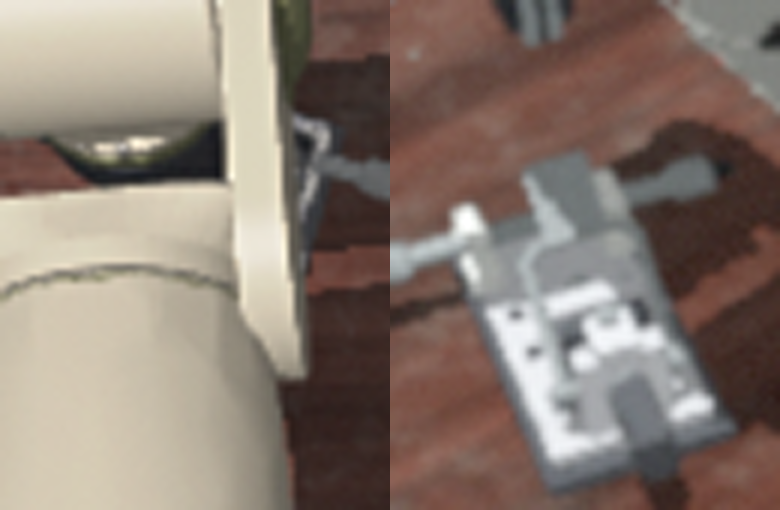

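The scene crop shows the pin grip flush against the clevis, the ring and tab still raised, and the closed fingers above it. Next I lower onto the tab.

play_rows(
  plan=[
    [8, -1.2, -20, 0, 0.004, 0, -1],
    [0, 0, -25, 0, 0, 0, -1],
    [0, 0, -18, 0, 0, 0, -1],
    [0, 0, 0, 0, 0, 0, -1],
  ],
)

```text
time_s: 11.3
eef_pos: [634.8, 166.6, 115.5]
ee_rot: [-0.001, 0.991, -0.134, 0.0]
force: [-1.0, 0.0, -0.1]
grip_width: -0.003
```

```bash
python3 -c "from h import *;sw()"
```

```text
t 11.3 tcp stop [ 42.3   5.6 115.5] F [-0.9 -0.2 -0.1] rotcorr [-0.002  0.001 -0.004] g -0.003
```

play_rows(
  plan=[
    [5.3, -3.2, -5, 0, 0, -0.004, -1],
    [1, -0.3, -7, 0, 0, 0, -1],
    [1, -0.3, -7, 0, 0, 0, -1],
  ],
)

```text
time_s: 11.55
eef_pos: [642.4, 163.7, 99.6]
ee_rot: [-0.001, 0.991, -0.135, 0.002]
force: [0.4, -0.4, 0.8]
grip_width: -0.002
```

```bash
python3 -c "from h import *;sw()"
```

```text
t 11.55 tcp stop [50.5  4.8 99.6] F [ 0.5 -0.3  0.8] rotcorr [-0.002  0.005 -0.001] g -0.002
```

play_rows(
  plan=[
    [3, -0.8, -5, 0, 0, 0, -1],
    [3, -0.8, -5, 0, 0, 0, -1],
    [3, -0.8, -5, 0, 0, 0, -1],
  ],
)

```text
time_s: 11.8
eef_pos: [652.4, 161.3, 84.8]
ee_rot: [-0.002, 0.991, -0.135, 0.003]
force: [-0.5, 1.0, 0.4]
grip_width: -0.001
```

```bash
python3 -c "from h import *;sw()"
```

```text
t 11.8 tcp stop [60.8  5.2 84.8] F [-0.8  0.8  0.4] rotcorr [-0.002  0.007 -0.001] g -0.001
```

play_rows(
  plan=[
    [-1.5, -0.5, -5, 0, 0, 0, -1],
    [0, -0.3, -5, 0, 0.005, 0, -1],
    [0, 0, -5, 0, 0, 0, -1],
    [0, 0, -4, 0, 0, 0, -1],
  ],
)

```text
time_s: 12.13
eef_pos: [651.7, 160.0, 63.9]
ee_rot: [-0.001, 0.991, -0.135, 0.001]
force: [0.5, 0.6, 0.6]
grip_width: -0.001
```

```bash
python3 - <<'E'
from h import *
sw()
cs=optics.capture("scene")
cv2.imwrite("pics/ring1.png",crop(cs["img"],145,150,80,80,7))
E
```

```text
t 12.1333 tcp stop [60.4  3.8 63.9] F [0.3 0.7 0.6] rotcorr [-0.002  0.002 -0.001] g -0.001
```

View pics/ring1.png

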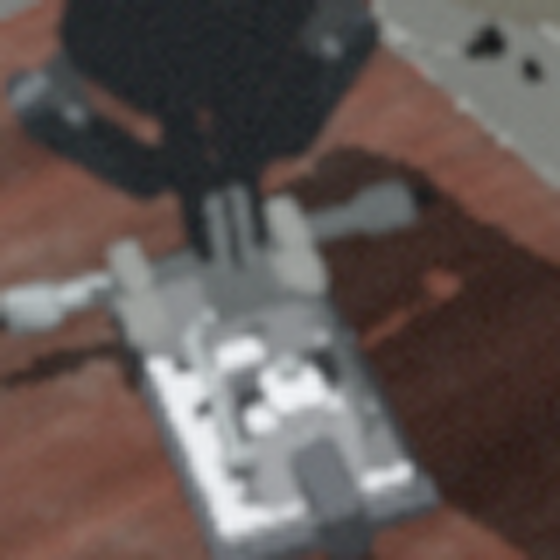

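The fingertips are on the tab at crop (235,270) and the ring is coming down. I'll continue in small steps.

play_rows(
  plan=[
    [0, 0, -4, 0, 0, 0, -1],
    [0, 0, -4, 0, 0, 0, -1],
    [0, 0, -3, 0, 0, 0, -1],
  ],
)

```text
time_s: 12.43
eef_pos: [651.7, 160.1, 51.7]
ee_rot: [-0.001, 0.991, -0.135, 0.001]
force: [0.8, 0.1, 2.6]
grip_width: 0.001
```

```bash
python3 -c "from h import *;sw()"
```

```text
t 12.4333 tcp stop [60.3  3.8 51.7] F [0.8 0.3 2.6] rotcorr [-0.002  0.002 -0.001] g 0.001
```

play_rows(
  plan=[
    [0, 0, -2, 0, 0, 0, -1],
    [0, 0, -2, 0, 0, 0, -1],
  ],
)

```text
time_s: 12.6
eef_pos: [652.3, 160.0, 47.9]
ee_rot: [-0.001, 0.991, -0.135, 0.002]
force: [0.7, -0.6, 1.9]
grip_width: -0.001
```

```bash
python3 -c "from h import *;sw()"
```

```text
t 12.6 tcp stop [61.   3.9 47.9] F [ 0.9 -0.4  1.9] rotcorr [-0.002  0.004 -0.001] g -0.001
```

play_rows(
  plan=[
    [-0.5, 0, -2, 0, 0.003, 0, -1],
    [0, 0, -2, 0, 0, 0, -1],
  ],
)

```text
time_s: 12.77
eef_pos: [652.1, 160.0, 44.1]
ee_rot: [-0.001, 0.991, -0.135, 0.001]
force: [-0.6, -0.2, 1.1]
grip_width: 0.002
```

```bash
python3 -c "from h import *;sw()"
```

```text
t 12.7667 tcp stop [60.8  3.9 44.1] F [-0.5 -0.3  1.1] rotcorr [-0.002  0.002 -0.001] g 0.002
```

play_rows(
  plan=[
    [0, 0, -2, 0, 0, 0, -1],
    [0, 0, -1.5, 0, 0, 0, -1],
  ],
)

```text
time_s: 12.93
eef_pos: [651.8, 160.1, 39.9]
ee_rot: [-0.001, 0.991, -0.135, 0.001]
force: [0.8, -1.1, 0.3]
grip_width: -0.002
```

```bash
python3 -c "from h import *;sw()"
```

```text
t 12.9333 tcp stop [60.5  3.9 39.9] F [ 1.1 -0.9  0.3] rotcorr [-0.002  0.001 -0.001] g -0.002
```

play_rows(
  plan=[
    [0, 0, -2, 0, 0, 0, -1],
    [0, 0, -2, 0, 0, 0, -1],
  ],
)

```text
time_s: 13.1
eef_pos: [651.4, 160.2, 35.3]
ee_rot: [-0.001, 0.991, -0.135, -0.0]
force: [-0.3, 0.9, 1.1]
grip_width: -0.0
```

```bash
python3 - <<'E'
from h import *
sw()
cs=optics.capture("scene")
cv2.imwrite("pics/ring2.png",crop(cs["img"],145,150,80,80,7))
E
```

```text
t 13.1 tcp stop [60.1  3.9 35.3] F [-0.5  0.8  1.1] rotcorr [-0.002  0.    -0.001] g -0.0
```

View pics/ring2.png

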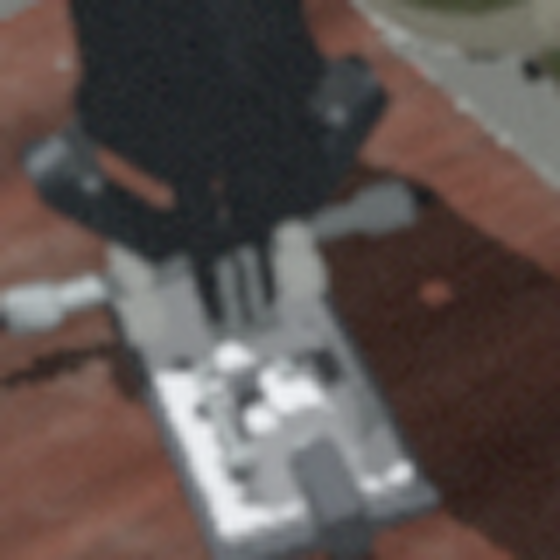

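The ring appears to be down under the fingers. I'll lift straight up gently and check that it stays.

play_rows(
  plan=[
    [0, 0, 3, 0, 0, 0, -1],
    [0, 0, 5, 0, 0, 0, -1],
    [0, 0, 15, 0, 0, 0, -1],
    [0, 0, 30, 0, 0, 0, -1],
    [0, 0, 38, 0, 0, 0, -1],
  ],
)

```text
time_s: 13.57
eef_pos: [646.6, 159.7, 120.5]
ee_rot: [0.0, 0.991, -0.135, -0.009]
force: [-0.1, -0.6, -0.5]
grip_width: -0.002
```

play_rows(
  plan=[
    [-20, -30, 20, 0, 0, 0, -1],
    [-25, -33, 10, 0, 0, 0, -1],
    [-25, -33, 10, 0, 0, 0, -1],
    [-25, -33, 0, 0, 0, 0, -1],
    [-25, -33, 0, 0, 0, 0, -1],
  ],
)

```text
time_s: 13.98
eef_pos: [528.5, 0.5, 172.1]
ee_rot: [-0.001, 0.991, -0.131, 0.001]
force: [1.5, -0.9, -0.4]
grip_width: 0.001
```

play_rows(
  plan=[
    [-25, -33, 0, 0, 0, 0, -1],
    [-25, -33, 0, 0, 0, 0, -1],
    [-25, -33, 0, 0, 0, 0, -1],
    [-25, -33, 0, 0, 0, 0, -1],
    [0, 0, 0, 0, 0, 0, -1],
  ],
)

```text
time_s: 14.4
eef_pos: [423.2, -135.2, 175.4]
ee_rot: [0.001, 0.991, -0.133, 0.003]
force: [0.7, -0.1, -0.7]
grip_width: -0.0
```

```bash
python3 - <<'E'
from h import *
sw()
ct=optics.capture("top");cs=optics.capture("scene")
cv2.imwrite("pics/t2.png",ct["img"])
cv2.imwrite("pics/fin.png",np.hstack([crop(ct["img"],175,110,60,80,6.5),crop(cs["img"],150,160,60,80,6.5)]))
a=cv2.imread("pics/top0.png");b=ct["img"]
for n,(x,y,w,h) in dict(jar=(268,190,24,24),flask=(108,182,34,30),pen=(118,222,50,32)).items(): print(n,np.abs(a[y:y+h,x:x+w].astype(int)-b[y:y+h,x:x+w]).mean())
E
```

```text
t 14.4 tcp stop [ -80.3 -342.   175.4] F [ 0.7  0.  -0.7] rotcorr [ 0.002  0.006 -0.006] g -0.0
jar 5.013888888888889
flask 6.125490196078432
pen 5.168333333333333
```

View pics/fin.png

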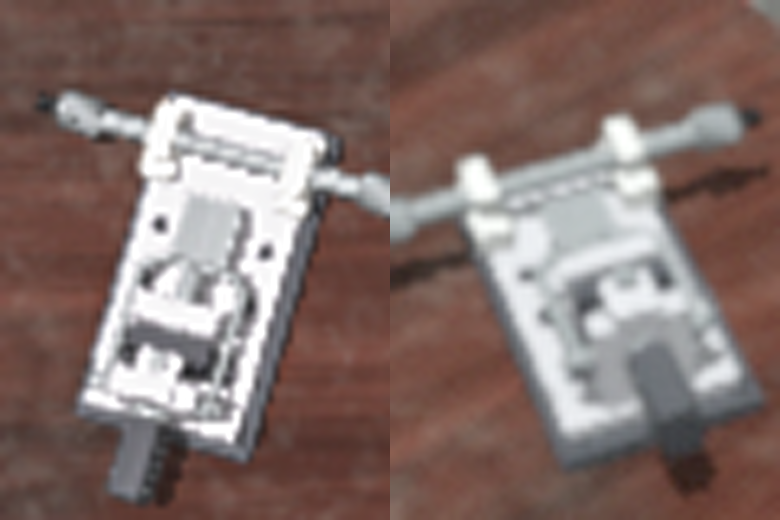

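The final crop shows the pin home, with its grip against the clevis, and the ring lying level. The tab is at top (207,145.4) and scene (178.9,194.2). I'll check its height and that it stays, then hand in.

play_rows(
  plan=[
    [0, 0, 0, 0, 0, 0, -1],
    [0, 0, 0, 0, 0, 0, -1],
    [0, 0, 0, 0, 0, 0, -1],
    [0, 0, 0, 0, 0, 0, -1],
    [0, 0, 0, 0, 0, 0, -1],
  ],
)

```text
time_s: 14.92
eef_pos: [428.0, -128.6, 175.9]
ee_rot: [-0.0, 0.992, -0.128, 0.004]
force: [-0.4, -0.2, 0.2]
grip_width: -0.001
```

```bash
python3 - <<'E'
from h import *
ct=optics.capture("top");cs=optics.capture("scene")
p,e=two(ct,(207,145.4),cs,(178.9,194.2));r=p-O;print("tab stop",r@ex,r@ey,p[2],e)
a=cv2.imread("pics/t2.png");print("change",np.abs(a[110:190,175:235].astype(int)-ct["img"][110:190,175:235]).mean())
hb=cv2.imread("pics/top0.png")
for n,(x,y,w,h) in dict(jar=(268,190,24,24),flask=(108,182,34,30),pen=(118,222,50,32)).items():
    print(n,cv2.phaseCorrelate(hb[y:y+h,x:x+w,1].astype(np.float32),ct["img"][y:y+h,x:x+w,1].astype(np.float32)))
if p[2]<60: print(ctrl.finish_job())
E
```

```text
tab stop 60.69735036819978 2.5624937960544187 35.936766736163804 1.518203002639346
change 0.6265972222222222
jar ((-0.012721346954789325, -0.05444057468624841), 1.0093797261619732)
flask ((-0.02523472289666273, -0.033121028075234094), 1.0040811132501672)
pen ((-0.027617764098362585, 0.04863124122205953), 0.9939347499608994)
the job is handed in; nothing more can be done
None
```

The carriage is locked: the pin is home in the clevis and the ring is down under its tip. I handed the job in at about 15 s, with the arm clear.

- **Pin:** I took the leftmost pin and slid it into the hole with the carriage about 4 mm off to the left. The collar stopped against the clevis with about 13 N at most in the readings I took. A 5 N pull back moved it about 1 mm and no further, so the catch holds.
- **Ring:** I pressed the tab down with about 3 N at most in the readings, and the force then dropped as if it had snapped. After I let go, the ring stayed down. The tab measured at z ≈ 36 mm, against about 90 mm when raised, and the picture did not change over the next half second.
- **Jar, flask and pen:** they moved less than 0.1 pixel between the first and last pictures.

Three readings did not match what I expected:
- **Insertion force:** I never clearly saw the 2–8 N of catch friction while pushing in.
- **Tab height:** 36 mm is lower than the roughly 42 mm expected at −0.04 rad. I put this down to picking the pixel by eye.
- **Scene camera:** it was about 5 mm off from the top camera at the pin, so I relied on the top view.

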